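# Prime the bench hand pump until its indicator pin is out

## Task

On the grey bench hand pump, push the aluminium catch by its upright tab all the way back so that it no longer blocks the black plunger, then pump the plunger with the fingertips, full strokes right down and right up again, until the steel indicator pin stands fully out with the wider collar at its foot showing above the bezel. Only push and press: do not touch the pin, pick nothing up, and leave the vials and other things standing where they are. Finish with the plunger let up.

Things in the scene. Friction and masses are not known exactly. Their poses are not given: they have to be found in the camera images.
- pump: Bench hand pump fixed to the counter: grey housing 120 (x) x 210 (y) mm, its top 70 mm above the counter, on a steel base 150 x 250 mm. Origin on the counter under it; x points to its back (away from the robot within 0.5 rad), y to its left, z up. On its top, (x, y) in mm: indicator pin (0, -75), plunger (0, -5), catch's tab at y = 60. A brass stub sticks out of the back by 22 mm.
- plunger_top (a point): Centre of the flat top of the plunger's black mushroom head (44 mm across, 18 mm thick, on a 16 mm stem). 118 mm above the counter when released. Moves with the plunger.
- plunger (a joint): Plunger travel, m: 0 = released (fully up), 0.024 = fully down. Its spring needs about 6.5 N to start and 12 to 14 N to reach the bottom, and returns it by itself. While the catch is under the head it goes down only 2 mm.
- lock_tab (a point): Point on the front face (pump -x side) of the upright tab of the aluminium sliding catch. Tab: 10 mm thick (x), 30 mm wide (y, centred here), its top 113 mm above the counter, 13 mm above this point. It stands on the housing's top (70 mm high), which continues 40 mm in front of the tab: room for a fingertip. Moves with the catch.
- lock (a joint): Travel of the sliding catch along pump +x, m: about 0 = locked (its block stands under the rim of the plunger's head), 0.044 = stop, fully clear. Stays where it is left; about 2 N to push.
- pin_tip (a point): Top of the steel indicator pin (11 mm across) that rises upright through a black round bezel, 70 mm to the right (pump -y) of the plunger's axis. Moves with the pin.
- bezel (a point): Centre of the bezel's top face (26 mm across), 82 mm above the counter. The pin's top is 8 mm above it at pin = 0 and 48 mm above it when fully out.
- pin (a joint): Rise of the pin, m: 0 in, 0.040 fully out (stop 0.041); starts at 0 to 0.019. Ratchet: each full stroke lifts it to the next of 0.008, 0.016, 0.024, 0.032, 0.040 (3 to 5 strokes) and it stays there; press 21 mm or deeper and let right up each time, shorter strokes gain little or nothing. When fully out, a 17 mm wide collar at its foot shows 4 mm above the bezel; more strokes change nothing.
- vial_a: Bystander, to be left alone: small clear glass vial with white cap, 26 mm across, 48 mm tall. Origin at the centre of its underside.
- vial_b: Bystander, to be left alone: amber glass vial with metal cap, 32 mm across, 60 mm tall. Origin at the centre of its underside.
- rinse_bottle: Bystander, to be left alone: white plastic bottle, 60 mm across, 135 mm tall. Origin at the centre of its underside.
- tape_roll: Bystander, to be left alone: roll of paper tape lying flat, 72 mm across, 22 mm high. Origin at the centre of its underside.
- carton: Bystander, to be left alone: flat paper carton 55 x 85 x 35 mm. Origin at the centre of its underside.
- dose_cup: Bystander, to be left alone: small white open cup, 42 mm across, 34 mm tall. Origin at the centre of its underside.
- syringe: Bystander, to be left alone: white plastic syringe lying flat, 130 mm long, 30 mm across its flange (24 mm high). Origin at the centre of its underside (long axis along its x).

How it is judged:
By the outcome, as a careful person would: the job done as asked, in the order asked, and still so for the second after the job is handed in, with the robot touching nothing.
It also fails if it takes over 51 s, if anything falls off the work surface, if the arm or the gripper's body presses on something with over 40 N, if the wrist force passes 120 N, or if a joint passes its speed limit or range.

## Robot

A 7-joint arm with a two-finger parallel gripper is mounted at the origin on the work surface. World frame = base frame: x ahead of the robot, y to its left, z up, the work surface at z = 0. Lengths are in mm, angles in rad, forces in N, time in s.
With the tool pointing down it reaches from about 400 to 875 mm from the base axis. Payload 4.4 kg.
Tool frame: the origin (TCP) lies between the finger pads; the fingertips stand 11 mm ahead of it and the grasp point (between the pads) lies 8 mm behind it; y points along the fingers, x is the direction in which the jaws open and shut, and the axes are right-handed (so a half turn about y gives the same grasp; the last joint's range is limited). The gripper opens to 85 mm and grips with 20 to 120 N. Pads are 22 mm wide; open, the fingers measure 114 mm over their backs; the gripper's body (76 mm by 85 mm) begins 54 mm behind the grasp point. The pads swing forward as they close: fully open they stand 13 mm farther back than shut.
Start: joints at [-1.36, 0.628, 0.038, 1.517, -0.027, 0.996, -0.02], TCP at [177.606, 625.279, 212.313] pointing down, gripper open.
Joint ranges: [-3.06, 3.06], [-0.37, 2.12], [-1.25, 1.32], [0.18, 2.47], [-1.1, 4.24], [0.23, 1.98], [-2.94, 2.94]. Speed limits (rad/s): [2.57, 2.57, 3.14, 3.14, 3.14, 3.14, 3.14].

## Interface

Orientations are given as [roll, pitch, yaw] about the fixed x, y, z axes, in that order (R = Rz(yaw) Ry(pitch) Rx(roll)).
In Python, from cell import * gives the robot as it stands.
- The arm moves only by the shell command python3 -m jog 'ROWS'. ROWS is JSON, a list of rows, each an object of numbers: "x", "y", "z": the shift along the tool's x, y, z in mm; "ax", "ay", "az": the turn, a rotation vector about the tool's x, y, z in rad; "grip": the finger opening in mm, from 0 to 85.4. In form: [{"x": .., "y": .., "z": .., "ax": .., "ay": .., "az": .., "grip": ..}, ...]. A call has 1 to 5 rows; each row is the pose to reach, as a shift and turn from the pose commanded when the call began, along the tool's axes at that moment; what a row does not reach only later rows make up. A row lasts 1/10 s, in which the tool goes at most 50 mm and 8.59 degrees, less where a joint would pass 70% of its speed; a pose out of reach is approached as far as the arm can. A call with a gripper value outside its range is refused whole. The fingers move at their own pace and stop on an object; the grip force is fixed at half the most. Time passes only in rows, so rows that repeat a pose let the fingers close. It gives the time, the measured TCP pose, the force and the opening at its end, in the units of the state.
- read_state(): the state, without advancing time (a new reading comes with each control period).
- get_image(name): name is "scene" or "top" or "wrist"; returns a dict with "color" (400x640x3 uint8, red, green, blue), "vfov" (degrees; the focal length in pixels is half the picture's height over the tangent of half this angle, whatever the lens; pixels are square), "cx", "cy" (the principal point, pixels), "camera_from_world" (4x4, takes a point from world to camera coordinates). Camera axes: x right, y down, z forward; pixel columns grow to the right and rows downward; lengths in mm; the calibration is good to about 2 mm. A picture is of the moment at which its call begins. There is no depth.
- finish_job(): hands the job in, once; it reports no verdict.
The state is a dict: "clock": time; "qpos": joint angles; "qd": joint speeds; "tau": joint torques, N m; "eef_pos": TCP position; "tool_rot": TCP orientation; "force": force on the tool from outside, world axes, zero at the start; "torque": the same for the moment, N m; "width": finger opening in mm.
Only numpy, scipy, OpenCV 4.12 (cv2) and the standard library are available. Lean on these libraries where they do the work, as an engineer would, in place of code of your own. Each camera call takes 0.05 s, during which the arm holds its last target.

## Working session

There is one attempt and no reset: what is moved stays moved. The work goes in short steps, Python scripts to look and compute and a shell command to move; the robot and the scene stay as the last step left them, time stands still between calls to the robot, and variables do not carry over. Pictures are saved under pics/ and viewed, and the job is handed in when it is done.

```bash
mkdir -p pics; ls; cat > h.py <<'E'
from cell import *
import numpy as np, cv2
def snap(n,tag):
    im=get_image(n); cv2.imwrite(f'pics/{tag}.png',cv2.cvtColor(im['color'],cv2.COLOR_RGB2BGR)); 
    np.savez(f'pics/{tag}.npz',**im); return im
def load(tag): return dict(np.load(f'pics/{tag}.npz'))
def ray(im,u,v):
    f=im['color'].shape[0]/2/np.tan(np.radians(float(im['vfov']))/2)
    T=im['camera_from_world'];R=T[:3,:3];t=T[:3,3]
    d=R.T@np.array([(u-im['cx'])/f,(v-im['cy'])/f,1.]);return -R.T@t,d/np.linalg.norm(d)
def onz(im,u,v,z):
    o,d=ray(im,u,v);return o+d*(z-o[2])/d[2]
def proj(im,p):
    f=im['color'].shape[0]/2/np.tan(np.radians(float(im['vfov']))/2)
    c=(im['camera_from_world']@np.r_[p,1])[:3];return c[:2]/c[2]*f+[im['cx'],im['cy']]
E
python3 - <<'E'
from h import *
for n in ['scene','top','wrist']: snap(n,n+'0')
s=read_state();print(s)
E
```

```text
pics
{'clock': 0.15, 'qpos': array([-1.35979343,  0.62913356,  0.03844372,  1.5181549 , -0.02697355,
        0.9962837 , -0.01993529]), 'qd': array([ 0.00017679, -0.00148257,  0.00220129, -0.00264762,  0.00116169,
        0.00082987, -0.00086225]), 'tau': array([ 1.50895168e-03, -5.63803554e+01,  1.22773871e+00, -1.93653309e+01,
        1.11726037e-02,  7.41718803e-03,  1.14412484e-05]), 'eef_pos': array([177.46879501, 624.77713528, 211.59502866]), 'tool_rot': array([-1.57082294e+00,  1.46148154e-03,  1.29407591e+00]), 'force': array([ 0.34462266, -0.02404472,  0.59385509]), 'torque': array([-0.04481491,  0.02695635, -0.00582541]), 'width': 85.30208014441841}
```

View pics/scene0.png

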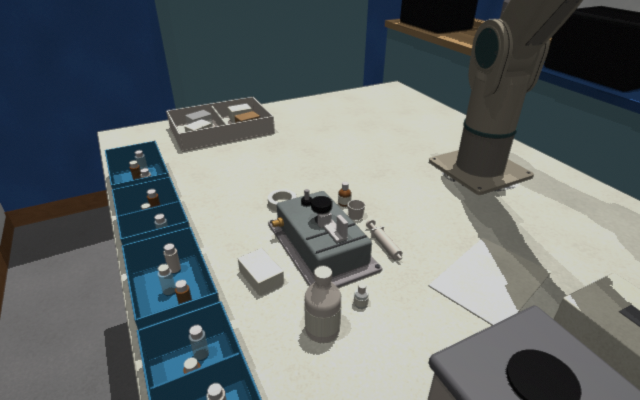

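View pics/top0.png

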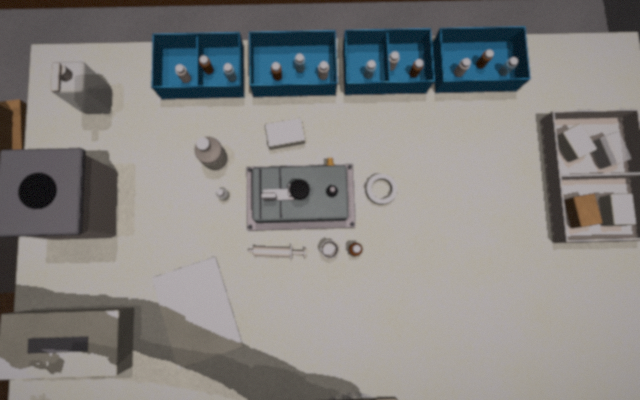

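View pics/wrist0.png

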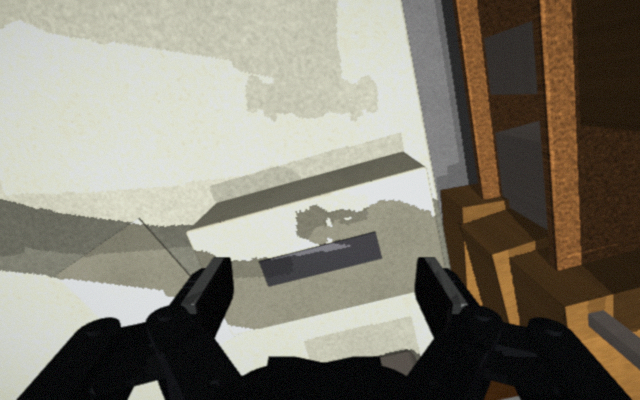

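```bash
python3 - <<'E'
from h import *
t=load('top0');s=load('scene0')
for p in [(0,0,0),(177,625,212),(600,0,0)]: print(p,proj(t,p),proj(s,p))
for n,u,v,z in [('plung',299.5,189,118),('pin',332,190,95),('tab',269,195,113),('brass',329,161,35)]: print(n,onz(t,u,v,z))
def cr(im,b,tag,k):
    x0,y0,x1,y1=b; c=cv2.resize(im['color'][y0:y1,x0:x1],None,fx=k,fy=k,interpolation=cv2.INTER_CUBIC); cv2.imwrite(f'pics/{tag}.png',c[:,:,::-1])
cr(t,(180,110,420,270),'tc',3.3); cr(s,(220,160,440,320),'sc',3.6)
E
```

```text
(0, 0, 0) [353.20097356 448.29618256] [479.47720106 168.6799418 ]
(177, 625, 212) [  3.94837305 399.30942114] [761.9515211  268.98992547]
(600, 0, 0) [342.79265417 176.5701116 ] [283.40910143 226.09562746]
plung [552.68793295 100.63329264 118.        ]
pin [552.62688376  31.62884489  95.        ]
tab [542.53128826 164.77150969 113.        ]
brass [630.19805832  32.96487153  35.        ]
```

View pics/tc.png

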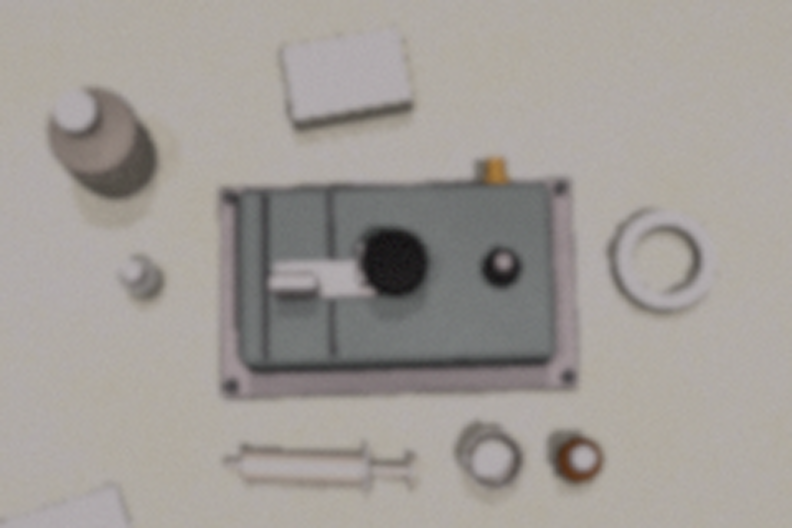

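View pics/sc.png

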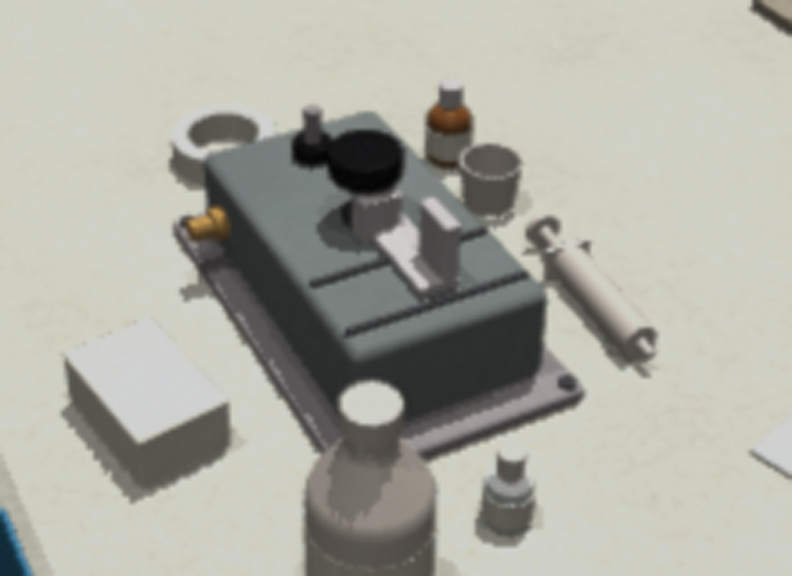

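```bash
python3 - <<'E'
from h import *
t=load('top0')
P={n:onz(t,180+u/3.3-.35,110+v/3.3-.35,z) for n,u,v,z in [('bl',231,198,12),('br',561,187,12),('fl',231,386,12),('fr',570,377,12),('plung',395,261,118),('bez',499,268,82),('tabTL',271,262,113),('tabfrontbot_l',273,293,100),('tabfrontbot_r',318,292,100),('tabtopfrontL',272,277,113),('tabtopfrontR',318,275,113)]}
for k,p in P.items(): print(k,p.round(1))
for a,b in [('br','bl'),('fr','fl')]:
    d=P[b]-P[a];print(np.linalg.norm(d),np.arctan2(-d[0],d[1]))
for a,b in [('fl','bl'),('fr','br')]:
    d=P[b]-P[a];print(np.linalg.norm(d),np.arctan2(d[1],d[0]))
c=np.mean([P[k] for k in ['bl','br','fl','fr']],0);print(c)
d=P['plung']-P['bez'];print(d,np.arctan2(-d[0],d[1]))
E
```

```text
bl [619.7 217.2  12. ]
br [621.6 -16.   12. ]
fl [486.8 218.3  12. ]
fr [486.5 -16.9  12. ]
plung [553.2 100.9 118. ]
bez [553.   33.5  82. ]
tabTL [555.6 179.7 113. ]
tabfrontbot_l [537.6 179.9 100. ]
tabfrontbot_r [537.5 151.1 100. ]
tabtopfrontL [545.9 179.2 113. ]
tabtopfrontR [546.4 150.1 113. ]
233.22116001148777 0.007915048313225795
235.2338907474557 -0.0012888695656519495
132.92103884799067 -0.008482283874341101
135.06832825003738 0.0066069283035597995
[553.6756772  100.65300193  12.        ]
[ 0.25431981 67.47996855 36.        ] -0.0037688015022391127
```

```bash
python3 -m jog '[{"x":-30,"y":-15,"z":-38,"grip":0},{"x":-60,"y":-20,"z":-76,"grip":0},{"x":-90,"y":-20,"z":-114,"grip":0},{"x":-120,"y":-20,"z":-152,"grip":0},{"x":-150,"y":-20,"z":-190,"grip":0}]'; python3 -c "
from h import *
print(read_state())"
```

```text
{'clock': 0.15, 'qpos': array([-1.35979343,  0.62913356,  0.03844372,  1.5181549 , -0.02697355,
        0.9962837 , -0.01993529]), 'qd': array([ 0.00017679, -0.00148257,  0.00220129, -0.00264762,  0.00116169,
        0.00082987, -0.00086225]), 'tau': array([ 1.50895168e-03, -5.63803554e+01,  1.22773871e+00, -1.93653309e+01,
        1.11726037e-02,  7.41718803e-03,  1.14412484e-05]), 'eef_pos': array([177.46879501, 624.77713528, 211.59502866]), 'tool_rot': array([-1.57082294e+00,  1.46148154e-03,  1.29407591e+00]), 'force': array([ 0.34462266, -0.02404472,  0.59385509]), 'torque': array([-0.04481491,  0.02695635, -0.00582541]), 'width': 85.30208014441841}$[0]: bad value
```

```bash
python3 -m jog '[{"x":-30.0,"y":-15.0,"z":-38.0,"ax":0.0,"ay":0.0,"az":0.0,"grip":0.0},{"x":-60.0,"y":-20.0,"z":-76.0,"ax":0.0,"ay":0.0,"az":0.0,"grip":0.0},{"x":-90.0,"y":-20.0,"z":-114.0,"ax":0.0,"ay":0.0,"az":0.0,"grip":0.0},{"x":-120.0,"y":-20.0,"z":-152.0,"ax":0.0,"ay":0.0,"az":0.0,"grip":0.0},{"x":-150.0,"y":-20.0,"z":-190.0,"ax":0.0,"ay":0.0,"az":0.0,"grip":0.0}]'
```

```text
clock: 0.65
eef_pos: [320.2, 427.3, 232.2]
tool_rot: [-1.571, 0.0, 1.294]
force: [1.7, -0.5, 0.1]
width: 12.5
```

```bash
python3 -m jog '[{"x":-30.0,"y":0.0,"z":-36.0,"ax":0.0,"ay":-0.07,"az":0.0,"grip":0.0},{"x":-60.0,"y":0.0,"z":-72.0,"ax":0.0,"ay":-0.14,"az":0.0,"grip":0.0},{"x":-90.0,"y":0.0,"z":-108.0,"ax":0.0,"ay":-0.21,"az":0.0,"grip":0.0},{"x":-120.0,"y":0.0,"z":-144.0,"ax":0.0,"ay":-0.277,"az":0.0,"grip":0.0},{"x":-150.0,"y":0.0,"z":-180.0,"ax":0.0,"ay":-0.277,"az":0.0,"grip":0.0}]'
python3 -c "
from h import *
snap('wrist','w1');snap('scene','s1')
print(read_state()['eef_pos'])"
```

```text
clock: 1.15
eef_pos: [452.2, 233.8, 232.3]
tool_rot: [-1.571, -0.0, 1.573]
force: [0.6, 0.5, 0.5]
width: 0.2
[455.65104661 227.94084988 232.25387168]
```

View pics/w1.png

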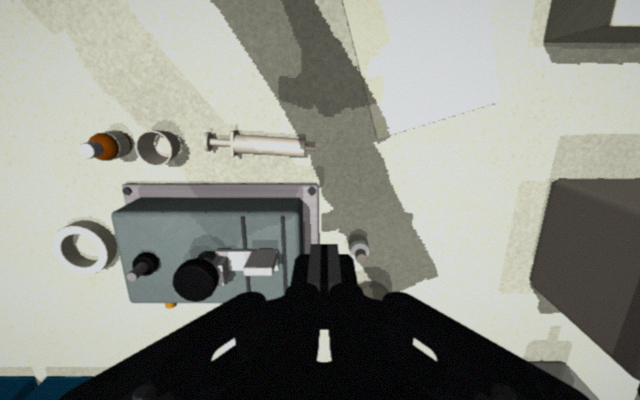

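View pics/s1.png

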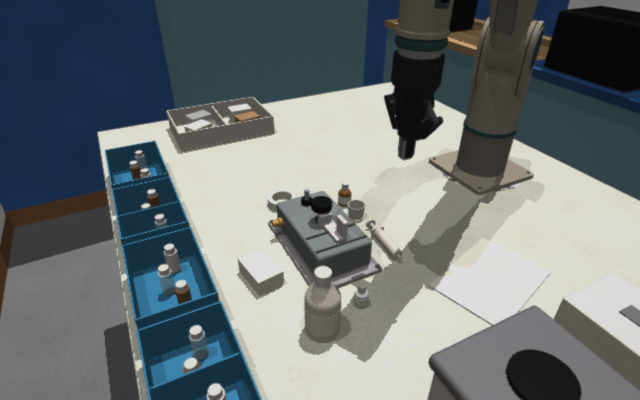

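```bash
python3 - <<'E'
from h import *
t=load('w1')
x0,y0,x1,y1=100,170,340,320; cv2.imwrite('pics/wc.png',cv2.resize(t['color'][y0:y1,x0:x1],None,fx=3.3,fy=3.3,interpolation=cv2.INTER_CUBIC)[:,:,::-1])
E
```

```text
(no output)
```

View pics/wc.png

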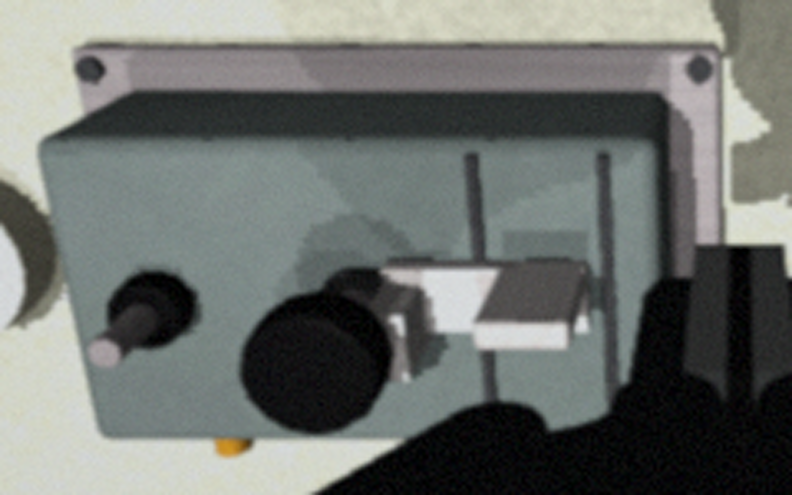

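```bash
python3 - <<'E'
from h import *
t=load('w1')
for n,u,v,z in [('plung',315,363,118),('bez',152,310,82),('tabtop fR',475,322,113),('tabtop fL',572,322,113),('tabtop bR',475,347,113),('tabtop bL',570,347,113),('tab base R',500,265,72),('tab base L',585,265,72),('house fL',665,140,70),('fR',40,143,70),('pintip',105,352,95),('pintip',105,352,105)]: print(n,onz(t,100+u/3.3-.35,170+v/3.3-.35,z).round(1))
print(read_state()['eef_pos'])
E
```

```text
plung [549.  103.7 118. ]
bez [551.4  34.3  82. ]
tabtop fR [537.7 152.1 113. ]
tabtop fL [537.6 181.7 113. ]
tabtop bR [546.4 151.4 113. ]
tabtop bL [546.4 180.7 113. ]
tab base R [539.5 150.6  72. ]
tab base L [539.4 179.8  72. ]
house fL [494.3 208.1  70. ]
fR [4.958e+02 2.000e-01 7.000e+01]
pintip [559.6  24.4  95. ]
pintip [553.4  31.4 105. ]
[455.65104661 227.94084988 232.25387168]
```

```bash
python3 -m jog '[{"x":-30.0,"y":0.0,"z":-26.0,"ax":0.0,"ay":0.0,"az":0.0,"grip":0.0},{"x":-60.0,"y":0.0,"z":-52.0,"ax":0.0,"ay":0.0,"az":0.0,"grip":0.0},{"x":-60.0,"y":40.0,"z":-52.0,"ax":0.0,"ay":0.0,"az":0.0,"grip":0.0},{"x":-60.0,"y":80.0,"z":-52.0,"ax":0.0,"ay":0.0,"az":0.0,"grip":0.0},{"x":-60.0,"y":100.0,"z":-52.0,"ax":0.0,"ay":0.0,"az":0.0,"grip":0.0}]'
python3 -c "
from h import *
snap('wrist','w2a');snap('wrist','w2');snap('scene','s2');i=snap('top','t2')
cv2.imwrite('pics/t2c.png',cv2.resize(i['color'][110:270,180:420],None,fx=3.3,fy=3.3)[:,:,::-1])
print(read_state()['eef_pos'],read_state()['qpos'])"
```

```text
clock: 1.75
eef_pos: [501.5, 175.0, 129.4]
tool_rot: [-1.566, 0.001, 1.57]
force: [-0.4, 0.8, 0.3]
width: 0.1
[503.60391955 176.05107088 132.52863164] [-0.39938571  0.57190948  0.01571792  1.92339323 -0.01435627  0.64653916
  1.19665711]
```

View pics/w2.png

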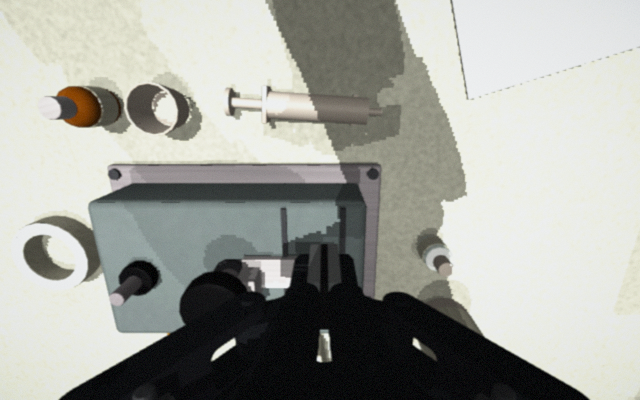

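View pics/s2.png

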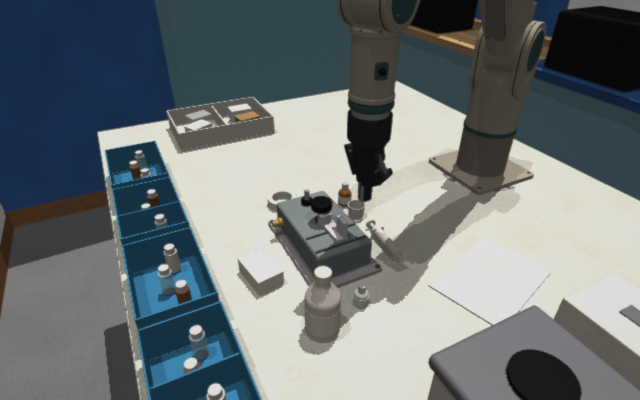

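```bash
python3 -m jog '[{"x":-6.0,"y":15.0,"z":-2.0,"ax":0.0,"ay":0.0,"az":0.0,"grip":0.0},{"x":-6.0,"y":28.0,"z":-4.0,"ax":0.0,"ay":0.0,"az":0.0,"grip":0.0},{"x":-6.0,"y":28.0,"z":-10.0,"ax":0.0,"ay":0.0,"az":0.0,"grip":0.0},{"x":-6.0,"y":28.0,"z":-18.0,"ax":0.0,"ay":0.0,"az":0.0,"grip":0.0},{"x":-6.0,"y":28.0,"z":-18.0,"ax":0.0,"ay":0.0,"az":0.0,"grip":0.0}]'
python3 -c "
from h import *
snap('wrist','w3');i=snap('scene','s3')
cv2.imwrite('pics/s3c.png',cv2.resize(i['color'][130:290,230:430],None,fx=3.5,fy=3.5)[:,:,::-1])
print(read_state()['eef_pos'],read_state()['force'])"
```

```text
clock: 2.45
eef_pos: [523.9, 170.1, 105.2]
tool_rot: [-1.574, -0.001, 1.571]
force: [0.2, -0.0, 0.5]
width: 0.0
[522.17318914 169.84195557 104.8345779 ] [-0.69601491  0.5816392  -0.22493641]
```

View pics/s3c.png

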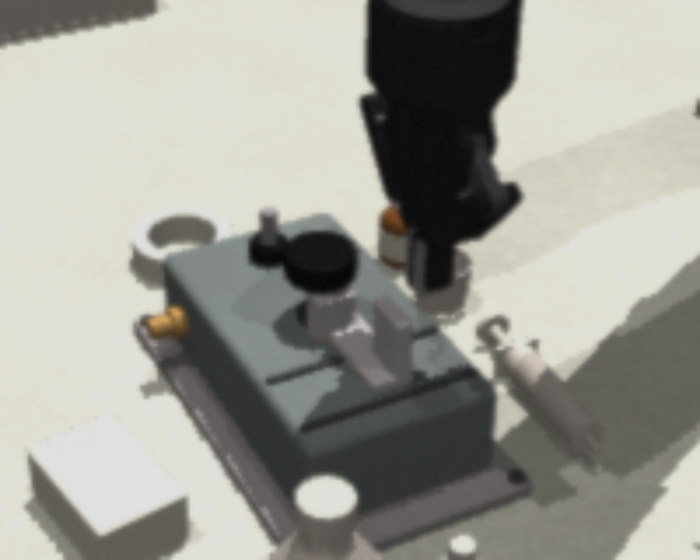

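View pics/w3.png

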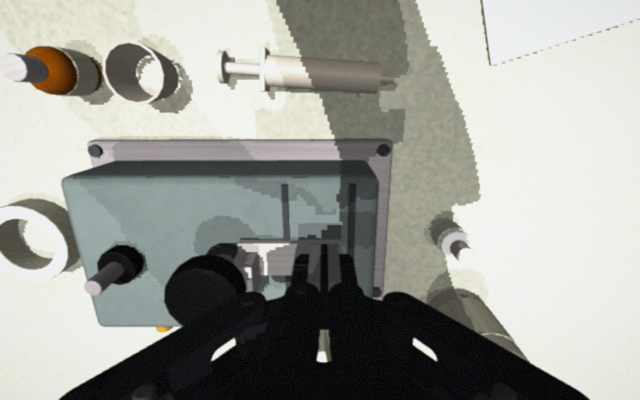

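```bash
python3 -m jog '[{"x":0.0,"y":0.0,"z":-7.0,"ax":0.0,"ay":0.0,"az":0.0,"grip":0.0},{"x":0.0,"y":0.0,"z":-14.0,"ax":0.0,"ay":0.0,"az":0.0,"grip":0.0},{"x":0.0,"y":0.0,"z":-21.0,"ax":0.0,"ay":0.0,"az":0.0,"grip":0.0},{"x":0.0,"y":0.0,"z":-28.0,"ax":0.0,"ay":0.0,"az":0.0,"grip":0.0},{"x":0.0,"y":0.0,"z":-35.0,"ax":0.0,"ay":0.0,"az":0.0,"grip":0.0}]'
python3 -c "
from h import *
i=snap('scene','s4')
cv2.imwrite('pics/s4c.png',cv2.resize(i['color'][130:290,230:430],None,fx=3.5,fy=3.5)[:,:,::-1])
print(read_state()['eef_pos'],read_state()['force'])"
```

```text
clock: 3.05
eef_pos: [557.3, 169.5, 104.2]
tool_rot: [-1.571, 0.0, 1.571]
force: [-0.4, 0.1, -0.2]
width: 0.1
[558.74269597 169.50430024 104.33058   ] [ 1.68879061 -0.2978996   0.31054505]
```

View pics/s4c.png

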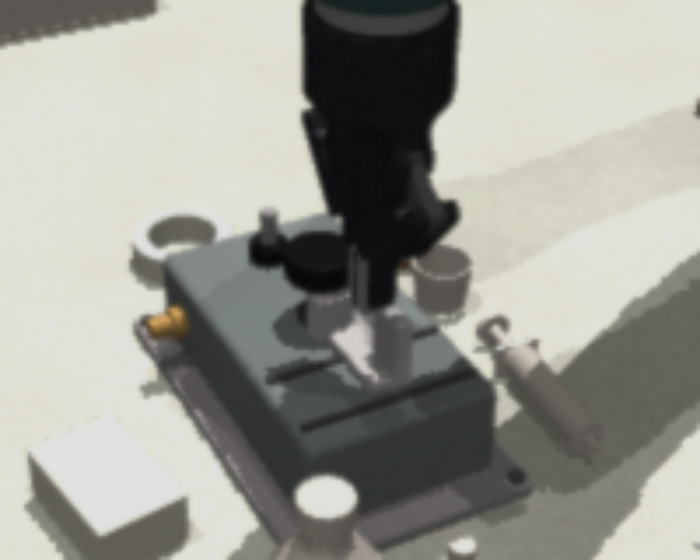

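```bash
python3 - <<'E'
from h import *
i=load('s4')
def c(p): u=proj(i,np.array(p,float));return ((u-[230,130])*3.5).round(0)
s=read_state()['eef_pos'];print(s)
print('tip',c(s-[0,0,11]),c(s-[11,0,11]),c(s+[11,0,-11]))
for x in (538,548): print(x,c([x,150,113]),c([x,180,113]),c([x,180,70]),c([x,150,70]))
print('plung',c([551,102,118]),'bez',c([551,34,82]))
E
```

```text
[558.74269597 169.50430024 104.33058   ]
tip [369. 348.] [386. 343.] [351. 354.]
538 [386. 291.] [412. 319.] [409. 382.] [383. 352.]
548 [370. 295.] [396. 324.] [394. 387.] [368. 357.]
plung [325. 246.] bez [275. 239.]
```

```bash
python3 - <<'E'
from h import *
a=[cv2.resize(load(t)['color'][195:255,300:370],None,fx=5.6,fy=5.6,interpolation=cv2.INTER_CUBIC) for t in('s3','s4')]
cv2.imwrite('pics/cmp.png',np.hstack(a)[:,:,::-1])
E
```

```text
(no output)
```

View pics/cmp.png

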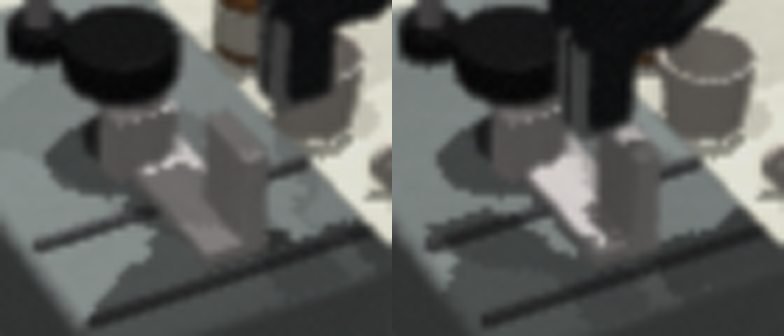

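```bash
python3 - <<'E'
from h import *
for t,u,v in (('s3',300+310/5.6,195+108/5.6),('s4',300+(610-392)/5.6,195+128/5.6)):
    i=load(t);o,d=ray(i,u,v)
    for y in (155,170,184): print(t,(o+d*(y-o[1])/d[1]).round(1))
    print(o)
for t,p in (('s3',[522,170,94]),('s4',[558,170,94])): print((proj(load(t),np.array(p))-[300,195])*5.6)
E
```

```text
s3 [506.1 155.  102.9]
s3 [515.8 170.  115.7]
s3 [524.7 184.  127.6]
[874.85860586 729.25425753 590.46166326]
s4 [543.2 155.  106.3]
s4 [551.9 170.  119. ]
s4 [560.  184.  130.8]
[874.85860586 729.25425753 590.46166326]
[291.45623197 163.39896279]
[200.35231284 191.79293331]
```

```bash
python3 - <<'E'
from h import *
i=load('w3');e=np.array([522.2,169.8,104.8])
print(proj(i,e),proj(i,e-[0,0,11]),proj(i,e-[11,0,11]), proj(i,e+[-11,0,20]))
o,d=ray(i,324,253);print(o)
for x in (511,522,533): print((o+d*(x-o[0])/d[0]).round(1))
E
python3 - <<'E'
from h import *
i=load('w3')
cv2.imwrite('pics/w3c.png',cv2.resize(i['color'][220:320,240:410],None,fx=4.5,fy=4.5,interpolation=cv2.INTER_CUBIC)[:,:,::-1])
E
```

```text
[324.81166029 239.41324581] [324.759863   231.41332612] [324.76790173 214.199069  ] [324.93646152 236.7341199 ]
[444.91974906 169.30757142 266.67084299]
[511.  169.3 142. ]
[522.  169.3 121.3]
[533.  169.3 100.6]
```

View pics/w3c.png

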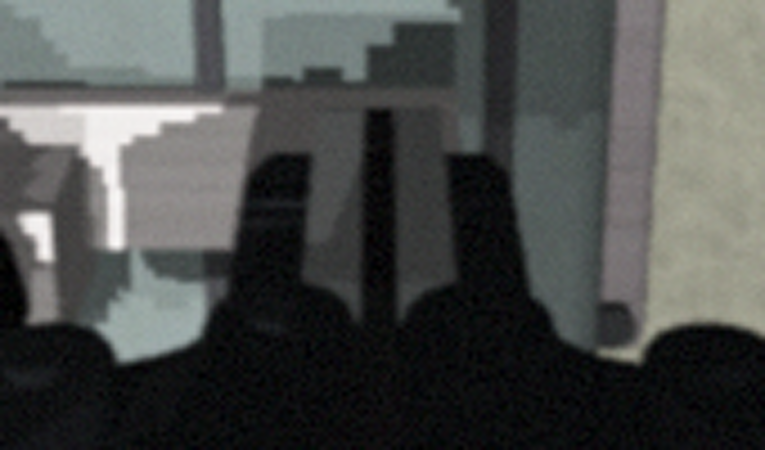

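```bash
python3 -m jog '[{"x":0.0,"y":0.0,"z":20.0,"ax":0.0,"ay":0.0,"az":0.0,"grip":0.0},{"x":0.0,"y":0.0,"z":40.0,"ax":0.0,"ay":0.0,"az":0.0,"grip":0.0},{"x":0.0,"y":8.0,"z":40.0,"ax":0.0,"ay":0.0,"az":0.0,"grip":0.0},{"x":0.0,"y":16.0,"z":40.0,"ax":0.0,"ay":0.0,"az":0.0,"grip":0.0},{"x":0.0,"y":16.0,"z":40.0,"ax":0.0,"ay":0.0,"az":0.0,"grip":0.0}]'
python3 -c "
from h import *
get_image('top');i=snap('scene','s5');print(read_state()['eef_pos'],read_state()['force'])
cv2.imwrite('pics/s5c.png',cv2.resize(i['color'][180:260,290:400],None,fx=7,fy=7,interpolation=cv2.INTER_CUBIC)[:,:,::-1])
e=read_state()['eef_pos']
f=lambda p:(proj(i,p)-[290,180])*7
for dz in (-11,0,10,20): print(dz,[f(e+[a,b,dz]).round() for a,b in ((11,-14),(11,14),(-11,14))])
"
```

```text
clock: 3.6
eef_pos: [516.9, 169.3, 87.1]
tool_rot: [-1.57, 0.001, 1.571]
force: [-1.0, -0.5, -0.2]
width: -0.1
[517.2925307  169.43445093  87.86334401] [-0.50427238  0.40259343 -0.29570648]
-11 [array([387., 336.]), array([436., 391.]), array([504., 369.])]
0 [array([388., 305.]), array([438., 360.]), array([507., 338.])]
10 [array([389., 276.]), array([440., 331.]), array([509., 309.])]
20 [array([391., 247.]), array([442., 301.]), array([511., 280.])]
```

View pics/s5c.png

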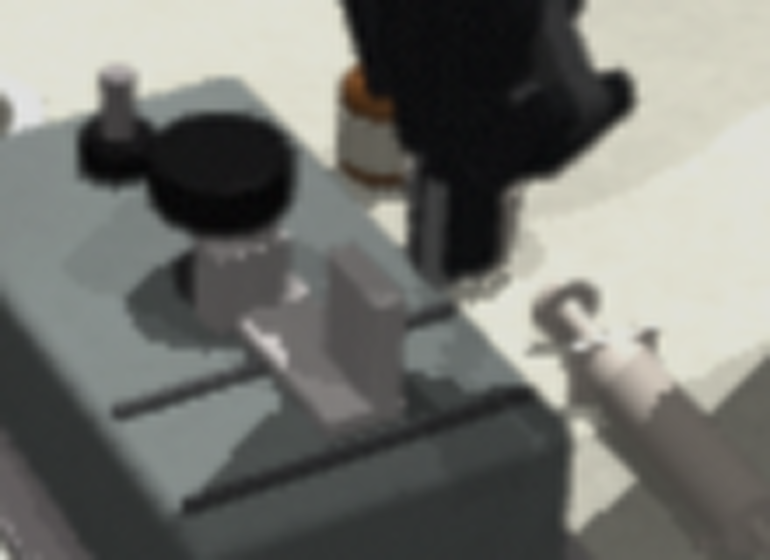

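```bash
python3 -m jog '[{"x":0.0,"y":9.0,"z":0.0,"ax":0.0,"ay":0.0,"az":0.0,"grip":0.0},{"x":0.0,"y":18.0,"z":0.0,"ax":0.0,"ay":0.0,"az":0.0,"grip":0.0},{"x":0.0,"y":18.0,"z":-8.0,"ax":0.0,"ay":0.0,"az":0.0,"grip":0.0},{"x":0.0,"y":18.0,"z":-16.0,"ax":0.0,"ay":0.0,"az":0.0,"grip":0.0},{"x":0.0,"y":18.0,"z":-24.0,"ax":0.0,"ay":0.0,"az":0.0,"grip":0.0}]'
python3 -c "
from h import *
i=snap('scene','s6');print(read_state()['eef_pos'],read_state()['force'])
cv2.imwrite('pics/s6c.png',cv2.resize(i['color'][180:260,290:400],None,fx=7,fy=7,interpolation=cv2.INTER_CUBIC)[:,:,::-1])
"
```

```text
clock: 4.2
eef_pos: [540.3, 169.4, 69.9]
tool_rot: [-1.569, 0.001, 1.571]
force: [-2.6, -0.8, -2.3]
width: -0.1
[542.39386742 169.39559595  70.13885455] [-0.10717102  0.12493298 -0.47882309]
```

View pics/s6c.png

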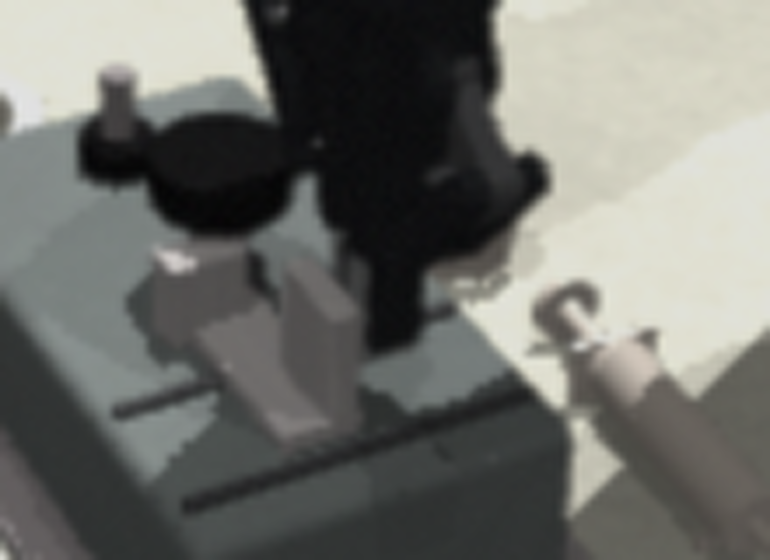

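```bash
python3 -m jog '[{"x":0.0,"y":0.0,"z":-5.0,"ax":0.0,"ay":0.0,"az":0.0,"grip":0.0},{"x":0.0,"y":0.0,"z":-10.0,"ax":0.0,"ay":0.0,"az":0.0,"grip":0.0},{"x":0.0,"y":0.0,"z":-15.0,"ax":0.0,"ay":0.0,"az":0.0,"grip":0.0},{"x":0.0,"y":0.0,"z":-20.0,"ax":0.0,"ay":0.0,"az":0.0,"grip":0.0},{"x":0.0,"y":0.0,"z":-24.0,"ax":0.0,"ay":0.0,"az":0.0,"grip":0.0}]'
python3 -c "
from h import *
i=snap('scene','s7');print(read_state()['eef_pos'],read_state()['force'])
cv2.imwrite('pics/s7c.png',cv2.resize(i['color'][180:260,290:400],None,fx=7,fy=7,interpolation=cv2.INTER_CUBIC)[:,:,::-1])
"
```

```text
clock: 4.75
eef_pos: [565.0, 169.4, 70.3]
tool_rot: [-1.571, 0.0, 1.571]
force: [-2.9, -0.6, -1.9]
width: 0.1
[565.80212943 169.47128613  70.36493249] [-1.41103007 -0.82228604 -1.15155288]
```

View pics/s7c.png

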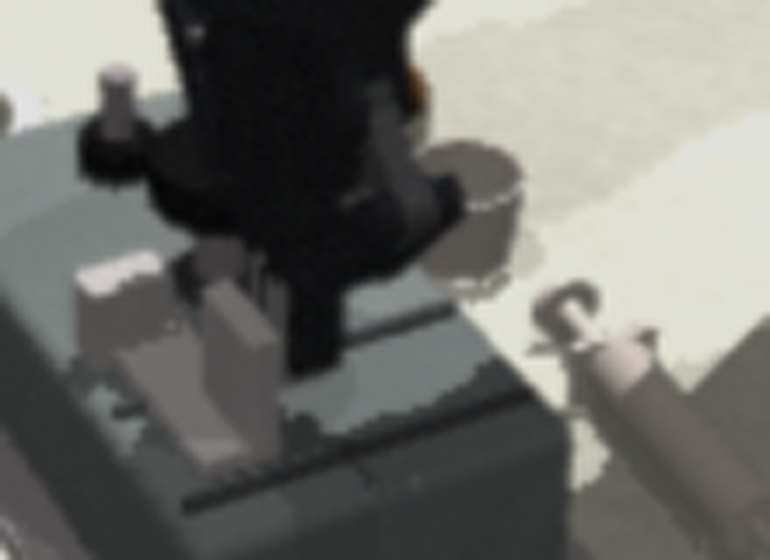

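```bash
python3 -m jog '[{"x":0.0,"y":0.0,"z":-2.0,"ax":0.0,"ay":0.0,"az":0.0,"grip":0.0},{"x":0.0,"y":0.0,"z":-4.0,"ax":0.0,"ay":0.0,"az":0.0,"grip":0.0},{"x":0.0,"y":0.0,"z":-6.0,"ax":0.0,"ay":0.0,"az":0.0,"grip":0.0}]'
```

```text
clock: 5.1
eef_pos: [569.0, 169.6, 70.3]
tool_rot: [-1.568, 0.0, 1.571]
force: [-7.8, -0.8, 5.0]
width: -0.1
```

```bash
python3 -m jog '[{"x":0.0,"y":0.0,"z":-2.0,"ax":0.0,"ay":0.0,"az":0.0,"grip":0.0},{"x":0.0,"y":0.0,"z":-3.0,"ax":0.0,"ay":0.0,"az":0.0,"grip":0.0},{"x":0.0,"y":0.0,"z":-4.0,"ax":0.0,"ay":0.0,"az":0.0,"grip":0.0}]'
```

```text
clock: 5.4
eef_pos: [569.0, 169.6, 70.2]
tool_rot: [-1.56, 0.001, 1.572]
force: [-15.6, -0.7, 10.6]
width: -0.1
```

```bash
python3 -m jog '[{"x":0.0,"y":0.0,"z":14.0,"ax":0.0,"ay":0.0,"az":0.0,"grip":0.0},{"x":0.0,"y":-30.0,"z":24.0,"ax":0.0,"ay":0.0,"az":0.0,"grip":0.0},{"x":0.0,"y":-75.0,"z":24.0,"ax":0.0,"ay":0.0,"az":0.0,"grip":0.0},{"x":0.0,"y":-110.0,"z":24.0,"ax":0.0,"ay":0.14,"az":0.0,"grip":0.0},{"x":-10.0,"y":-110.0,"z":24.0,"ax":0.0,"ay":0.28,"az":0.0,"grip":0.0}]'
python3 -c "
from h import *
i=snap('scene','s8');print(read_state()['eef_pos'],read_state()['force'])
w=snap('wrist','w8')
cv2.imwrite('pics/s8c.png',cv2.resize(i['color'][180:260,270:380],None,fx=7,fy=7,interpolation=cv2.INTER_CUBIC)[:,:,::-1])
"
```

```text
clock: 5.9
eef_pos: [555.5, 162.9, 186.3]
tool_rot: [-1.582, -0.01, 1.288]
force: [0.4, -0.2, -0.1]
width: -0.0
[553.98492869 158.95112668 183.95075916] [-0.44310587 -2.9020539  -0.62659564]
```

View pics/s8c.png

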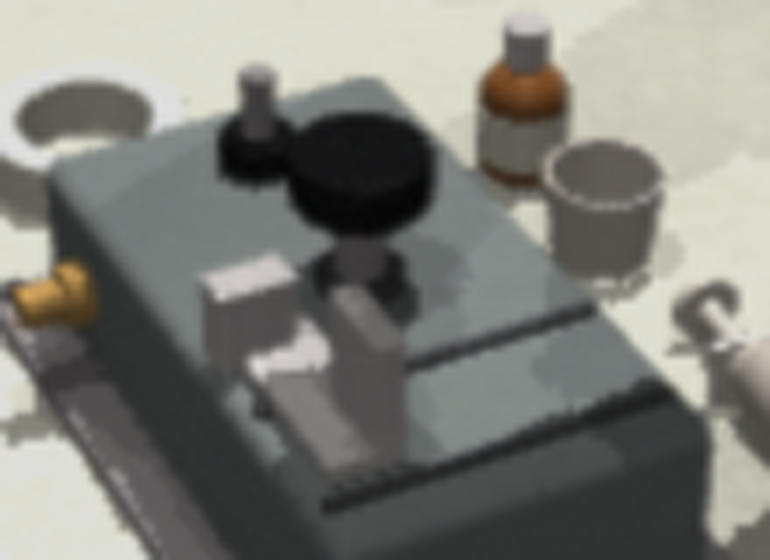

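View pics/w8.png

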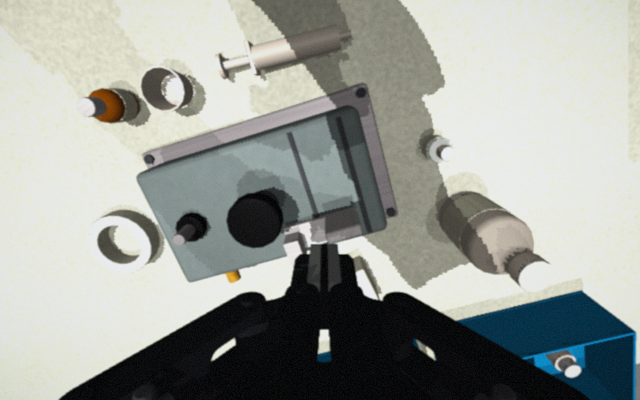

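```bash
python3 -m jog '[{"x":-20.0,"y":0.0,"z":-5.0,"ax":0.0,"ay":0.14,"az":0.0,"grip":0.0},{"x":-40.0,"y":0.0,"z":-10.0,"ax":0.0,"ay":0.28,"az":0.0,"grip":0.0},{"x":-56.0,"y":0.0,"z":-13.0,"ax":0.0,"ay":0.42,"az":0.0,"grip":0.0},{"x":-56.0,"y":0.0,"z":-13.0,"ax":0.0,"ay":0.56,"az":0.0,"grip":0.0},{"x":-56.0,"y":0.0,"z":-13.0,"ax":0.0,"ay":0.7,"az":0.0,"grip":0.0}]'
python3 -c "
from h import *
i=load('w8')
def head(i,box):
    x0,y0,x1,y1=box
    m=(i['color'][y0:y1,x0:x1].max(2)<35).astype(np.uint8)
    n,l,s,c=cv2.connectedComponentsWithStats(m)
    for k in range(1,n):
        if s[k,4]>100: print(s[k],c[k]+[x0,y0],onz(i,*(c[k]+[x0,y0]),114))
head(i,(220,180,290,255))
"
```

```text
clock: 6.5
eef_pos: [547.7, 101.8, 179.6]
tool_rot: [-1.571, 0.0, 0.588]
force: [1.4, 0.4, 1.0]
width: 0.1
[   8   11   55   56 2386] [255.60813076 218.69237217] [551.86248222 102.92094955 114.        ]
```

```bash
python3 -m jog '[{"x":4.0,"y":0.0,"z":-2.0,"ax":0.0,"ay":0.14,"az":0.0,"grip":0.0},{"x":4.0,"y":0.0,"z":-2.0,"ax":0.0,"ay":0.28,"az":0.0,"grip":0.0},{"x":4.0,"y":0.0,"z":-2.0,"ax":0.0,"ay":0.42,"az":0.0,"grip":0.0},{"x":4.0,"y":25.0,"z":-2.0,"ax":0.0,"ay":0.56,"az":0.0,"grip":0.0},{"x":4.0,"y":50.0,"z":-2.0,"ax":0.0,"ay":0.588,"az":0.0,"grip":0.0}]'
python3 -c "
from h import *
i=snap('scene','s9');print(read_state()['eef_pos'],read_state()['force'])
w=snap('wrist','w9')
cv2.imwrite('pics/s9c.png',cv2.resize(i['color'][160:260,270:380],None,fx=6,fy=6,interpolation=cv2.INTER_CUBIC)[:,:,::-1])
"
```

```text
clock: 7.0
eef_pos: [552.8, 103.5, 129.4]
tool_rot: [-1.571, -0.002, 0.004]
force: [0.2, -0.1, -1.3]
width: -0.2
[549.47740619 103.19014886 125.26912828] [ 0.11014253 -0.12860817 -3.16449285]
```

View pics/s9c.png

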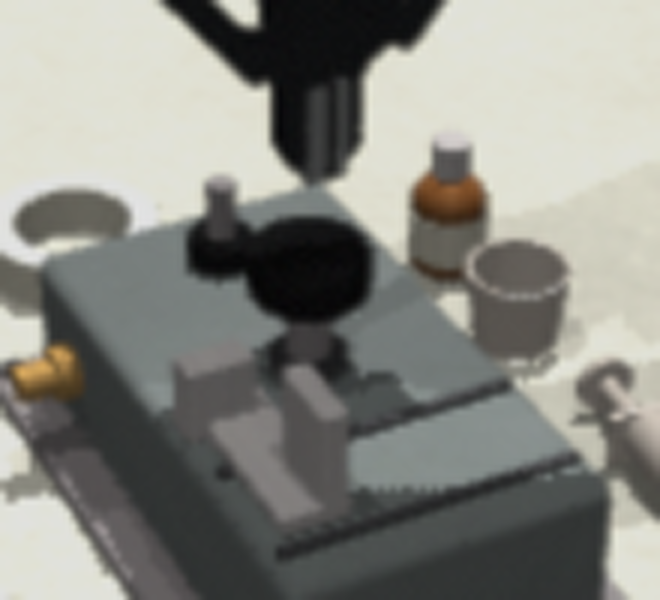

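View pics/w9.png

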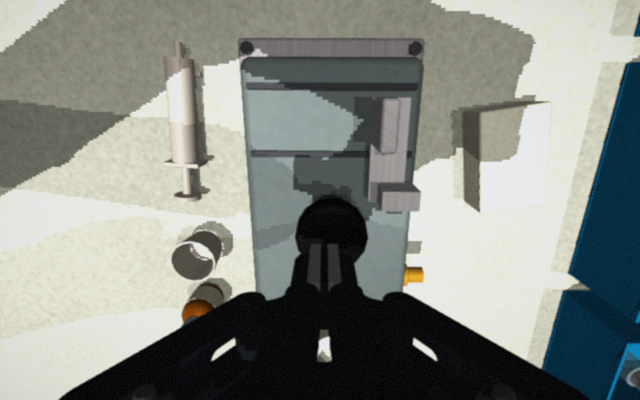

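```bash
python3 -m jog '[{"x":2.0,"y":13.0,"z":0.0,"ax":0.0,"ay":0.0,"az":0.0,"grip":0.0},{"x":2.0,"y":25.0,"z":0.0,"ax":0.0,"ay":0.0,"az":0.0,"grip":0.0},{"x":2.0,"y":30.0,"z":0.0,"ax":0.0,"ay":0.0,"az":0.0,"grip":0.0},{"x":2.0,"y":35.0,"z":0.0,"ax":0.0,"ay":0.0,"az":0.0,"grip":0.0}]'
```

```text
clock: 7.5
eef_pos: [553.9, 102.8, 95.4]
tool_rot: [-1.57, 0.001, 0.003]
force: [-2.1, 0.1, 7.8]
width: -0.1
```

```bash
python3 -m jog '[{"x":0.0,"y":6.0,"z":0.0,"ax":0.0,"ay":0.0,"az":0.0,"grip":0.0},{"x":0.0,"y":12.0,"z":0.0,"ax":0.0,"ay":0.0,"az":0.0,"grip":0.0},{"x":0.0,"y":18.0,"z":0.0,"ax":0.0,"ay":0.0,"az":0.0,"grip":0.0},{"x":0.0,"y":22.0,"z":0.0,"ax":0.0,"ay":0.0,"az":0.0,"grip":0.0},{"x":0.0,"y":22.0,"z":0.0,"ax":0.0,"ay":0.0,"az":0.0,"grip":0.0}]'
```

```text
clock: 8.0
eef_pos: [553.9, 102.8, 75.1]
tool_rot: [-1.569, -0.0, 0.003]
force: [-3.6, -0.6, 13.6]
width: 0.0
```

```bash
python3 -c "
from h import *
i=snap('scene','s10');print(read_state()['eef_pos'],read_state()['force'])
cv2.imwrite('pics/s10c.png',cv2.resize(i['color'][160:260,270:380],None,fx=6,fy=6,interpolation=cv2.INTER_CUBIC)[:,:,::-1])
"
```

```text
[553.95023951 102.80731563  75.09241216] [-3.82975971 -0.21038048 13.63006321]
```

View pics/s10c.png

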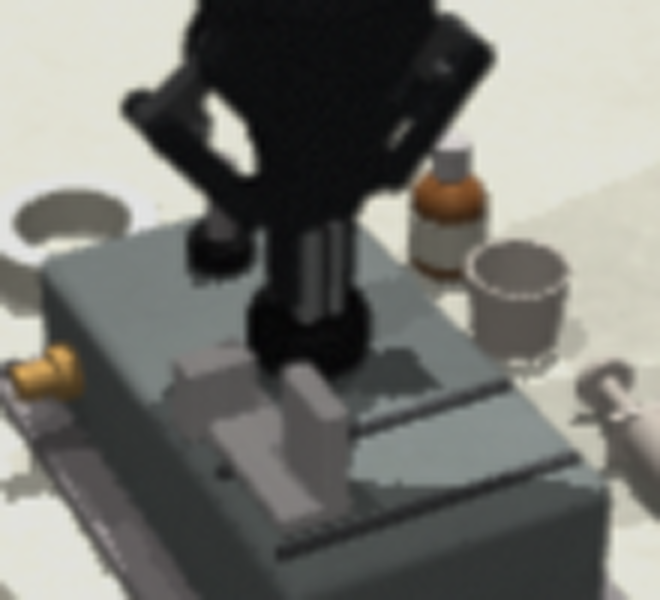

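Nearly down, spring-only force. Push until the force jumps.

```bash
python3 -m jog '[{"x":0.0,"y":2.0,"z":0.0,"ax":0.0,"ay":0.0,"az":0.0,"grip":0.0},{"x":0.0,"y":4.0,"z":0.0,"ax":0.0,"ay":0.0,"az":0.0,"grip":0.0},{"x":0.0,"y":4.0,"z":0.0,"ax":0.0,"ay":0.0,"az":0.0,"grip":0.0}]'
```

```text
clock: 8.35
eef_pos: [554.1, 102.9, 74.8]
tool_rot: [-1.567, -0.001, 0.003]
force: [-12.5, -0.4, 45.3]
width: -0.0
```

```bash
python3 -m jog '[{"x":0.0,"y":-12.0,"z":0.0,"ax":0.0,"ay":0.0,"az":0.0,"grip":0.0},{"x":0.0,"y":-24.0,"z":0.0,"ax":0.0,"ay":0.0,"az":0.0,"grip":0.0},{"x":0.0,"y":-36.0,"z":0.0,"ax":0.0,"ay":0.0,"az":0.0,"grip":0.0},{"x":0.0,"y":-36.0,"z":0.0,"ax":0.0,"ay":0.0,"az":0.0,"grip":0.0},{"x":0.0,"y":-36.0,"z":0.0,"ax":0.0,"ay":0.0,"az":0.0,"grip":0.0}]'
python3 -c "
from h import *
i=snap('scene','s11');print(read_state()['eef_pos'],read_state()['force'])
cv2.imwrite('pics/s11c.png',cv2.resize(i['color'][160:260,270:380],None,fx=6,fy=6,interpolation=cv2.INTER_CUBIC)[:,:,::-1])
"
```

```text
clock: 8.85
eef_pos: [554.2, 102.9, 105.3]
tool_rot: [-1.571, -0.001, 0.003]
force: [0.2, -0.0, 0.1]
width: 0.0
[553.81414179 102.82273732 104.81963697] [-0.17577069  0.76979711 -0.32090765]
```

View pics/s11c.png

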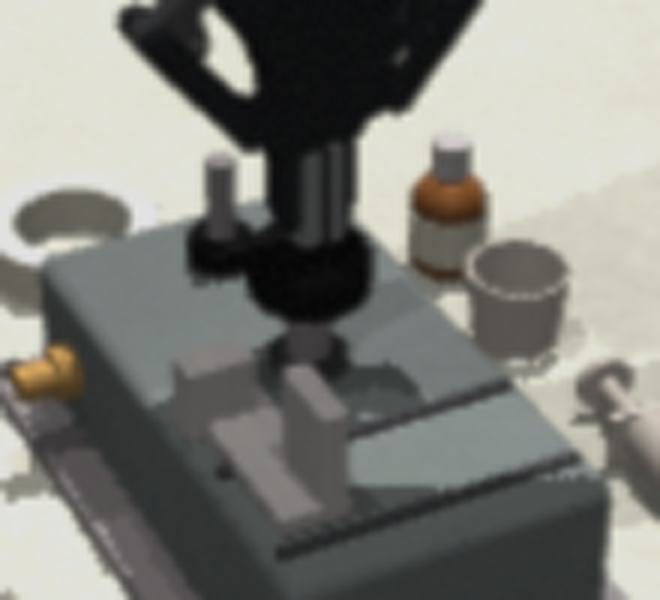

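```bash
python3 -m jog '[{"x":0.0,"y":12.0,"z":0.0,"ax":0.0,"ay":0.0,"az":0.0,"grip":0.0},{"x":0.0,"y":22.0,"z":0.0,"ax":0.0,"ay":0.0,"az":0.0,"grip":0.0},{"x":0.0,"y":31.0,"z":0.0,"ax":0.0,"ay":0.0,"az":0.0,"grip":0.0},{"x":0.0,"y":32.0,"z":0.0,"ax":0.0,"ay":0.0,"az":0.0,"grip":0.0},{"x":0.0,"y":32.0,"z":0.0,"ax":0.0,"ay":0.0,"az":0.0,"grip":0.0}]'
python3 -m jog '[{"x":0.0,"y":-12.0,"z":0.0,"ax":0.0,"ay":0.0,"az":0.0,"grip":0.0},{"x":0.0,"y":-24.0,"z":0.0,"ax":0.0,"ay":0.0,"az":0.0,"grip":0.0},{"x":0.0,"y":-32.0,"z":0.0,"ax":0.0,"ay":0.0,"az":0.0,"grip":0.0},{"x":0.0,"y":-32.0,"z":0.0,"ax":0.0,"ay":0.0,"az":0.0,"grip":0.0},{"x":0.0,"y":-32.0,"z":0.0,"ax":0.0,"ay":0.0,"az":0.0,"grip":0.0}]'
python3 -c "
from h import *
i=snap('scene','s12');print(read_state()['eef_pos'],read_state()['force'])
cv2.imwrite('pics/s12c.png',cv2.resize(i['color'][160:260,270:380],None,fx=6,fy=6,interpolation=cv2.INTER_CUBIC)[:,:,::-1])
"
```

```text
clock: 9.4
eef_pos: [555.1, 102.9, 75.0]
tool_rot: [-1.569, -0.002, 0.003]
force: [-3.7, 0.5, 24.6]
width: 0.1
clock: 9.9
eef_pos: [553.2, 102.7, 104.1]
tool_rot: [-1.571, 0.002, 0.003]
force: [0.1, 0.9, -0.4]
width: 0.1
[553.0541332  102.69580591 103.99068842] [-0.16174331  0.28847914 -0.15321544]
```

View pics/s12c.png

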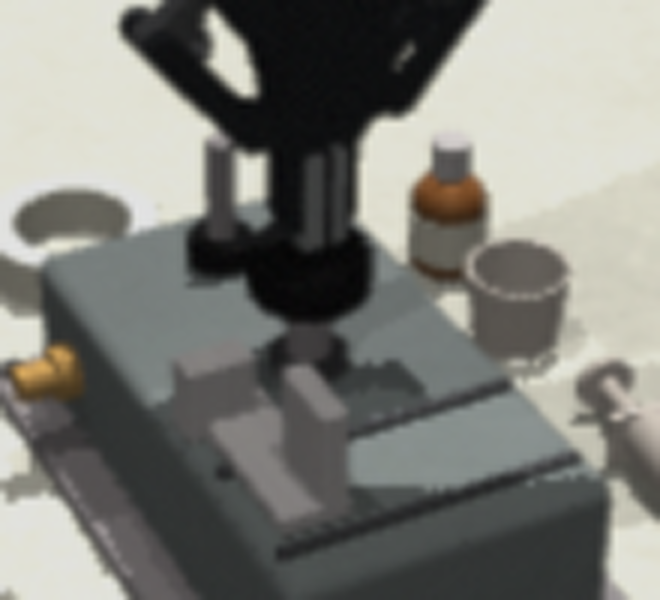

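```bash
python3 -m jog '[{"x":0.0,"y":12.0,"z":0.0,"ax":0.0,"ay":0.0,"az":0.0,"grip":0.0},{"x":0.0,"y":22.0,"z":0.0,"ax":0.0,"ay":0.0,"az":0.0,"grip":0.0},{"x":0.0,"y":30.0,"z":0.0,"ax":0.0,"ay":0.0,"az":0.0,"grip":0.0},{"x":0.0,"y":31.0,"z":0.0,"ax":0.0,"ay":0.0,"az":0.0,"grip":0.0},{"x":0.0,"y":31.0,"z":0.0,"ax":0.0,"ay":0.0,"az":0.0,"grip":0.0}]'
python3 -m jog '[{"x":0.0,"y":-12.0,"z":0.0,"ax":0.0,"ay":0.0,"az":0.0,"grip":0.0},{"x":0.0,"y":-24.0,"z":0.0,"ax":0.0,"ay":0.0,"az":0.0,"grip":0.0},{"x":0.0,"y":-32.0,"z":0.0,"ax":0.0,"ay":0.0,"az":0.0,"grip":0.0},{"x":0.0,"y":-32.0,"z":0.0,"ax":0.0,"ay":0.0,"az":0.0,"grip":0.0},{"x":0.0,"y":-32.0,"z":0.0,"ax":0.0,"ay":0.0,"az":0.0,"grip":0.0}]'
python3 -c "
from h import *
i=snap('scene','s13');print(read_state()['eef_pos'],read_state()['force'])
cv2.imwrite('pics/s13c.png',cv2.resize(i['color'][160:260,270:380],None,fx=6,fy=6,interpolation=cv2.INTER_CUBIC)[:,:,::-1])
"
```

```text
clock: 10.45
eef_pos: [554.6, 102.8, 75.0]
tool_rot: [-1.57, -0.001, 0.003]
force: [-1.4, 0.2, 15.9]
width: -0.2
clock: 10.95
eef_pos: [553.3, 102.8, 105.2]
tool_rot: [-1.571, 0.002, 0.003]
force: [-1.0, -0.1, 0.3]
width: 0.2
[553.11154665 102.73402868 105.12404643] [ 0.30674718 -0.20376048  0.27607969]
```

View pics/s13c.png

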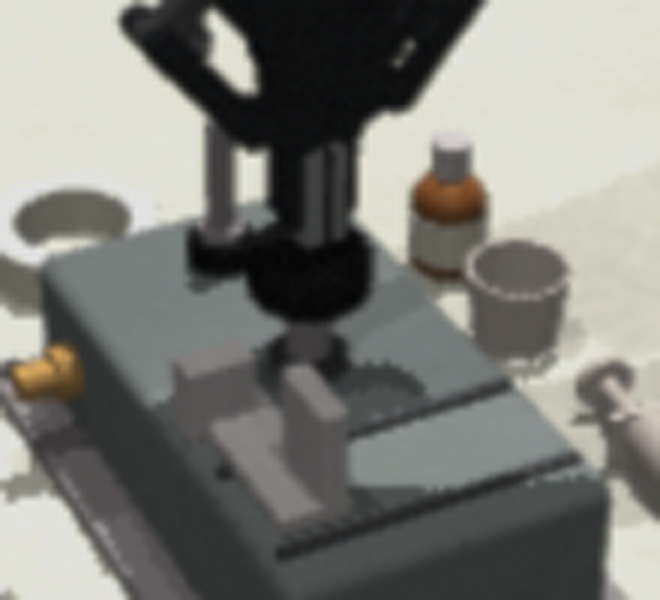

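```bash
python3 -m jog '[{"x":0.0,"y":12.0,"z":0.0,"ax":0.0,"ay":0.0,"az":0.0,"grip":0.0},{"x":0.0,"y":22.0,"z":0.0,"ax":0.0,"ay":0.0,"az":0.0,"grip":0.0},{"x":0.0,"y":31.0,"z":0.0,"ax":0.0,"ay":0.0,"az":0.0,"grip":0.0},{"x":0.0,"y":32.0,"z":0.0,"ax":0.0,"ay":0.0,"az":0.0,"grip":0.0},{"x":0.0,"y":32.0,"z":0.0,"ax":0.0,"ay":0.0,"az":0.0,"grip":0.0}]'
python3 -m jog '[{"x":0.0,"y":-12.0,"z":0.0,"ax":0.0,"ay":0.0,"az":0.0,"grip":0.0},{"x":0.0,"y":-24.0,"z":0.0,"ax":0.0,"ay":0.0,"az":0.0,"grip":0.0},{"x":0.0,"y":-32.0,"z":0.0,"ax":0.0,"ay":0.0,"az":0.0,"grip":0.0},{"x":0.0,"y":-32.0,"z":0.0,"ax":0.0,"ay":0.0,"az":0.0,"grip":0.0},{"x":0.0,"y":-32.0,"z":0.0,"ax":0.0,"ay":0.0,"az":0.0,"grip":0.0}]'
python3 -m jog '[{"x":0.0,"y":-30.0,"z":0.0,"ax":0.0,"ay":0.0,"az":0.0,"grip":0.0},{"x":0.0,"y":-70.0,"z":0.0,"ax":0.0,"ay":0.0,"az":0.0,"grip":0.0},{"x":0.0,"y":-100.0,"z":0.0,"ax":0.0,"ay":0.0,"az":0.0,"grip":0.0},{"x":0.0,"y":-100.0,"z":20.0,"ax":0.0,"ay":0.0,"az":0.0,"grip":0.0},{"x":0.0,"y":-100.0,"z":40.0,"ax":0.0,"ay":0.0,"az":0.0,"grip":0.0}]'
python3 -c "
from h import *
i=snap('scene','s14');print(read_state()['eef_pos'],read_state()['force']);snap('wrist','w14')
cv2.imwrite('pics/s14c.png',cv2.resize(i['color'][160:260,270:380],None,fx=6,fy=6,interpolation=cv2.INTER_CUBIC)[:,:,::-1])
"
```

```text
clock: 11.5
eef_pos: [554.8, 102.8, 75.0]
tool_rot: [-1.57, -0.001, 0.003]
force: [-2.2, 0.5, 16.5]
width: 0.2
clock: 12.0
eef_pos: [553.3, 102.7, 105.2]
tool_rot: [-1.571, 0.002, 0.003]
force: [-0.2, 0.2, 0.1]
width: 0.1
clock: 12.5
eef_pos: [554.1, 142.7, 206.4]
tool_rot: [-1.571, -0.001, 0.001]
force: [-0.1, 0.2, -1.0]
width: -0.2
[553.2688475  148.10880324 205.37481913] [0.14348722 3.48838355 0.27220301]
```

View pics/s14c.png

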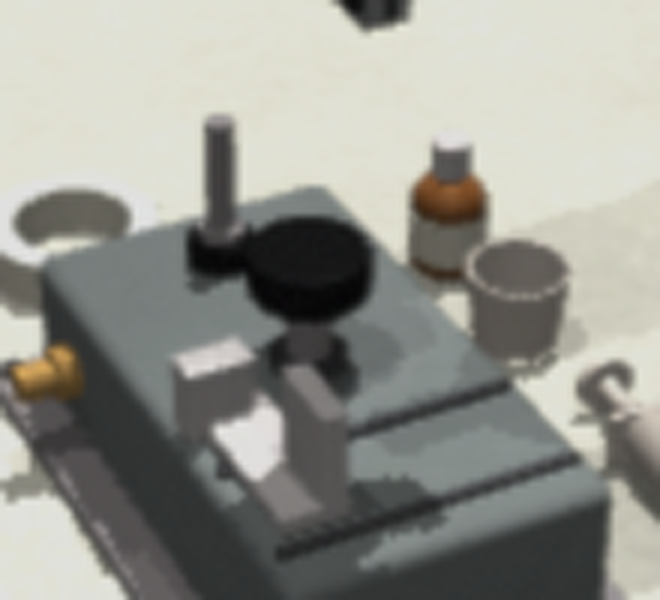

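View pics/s14.png

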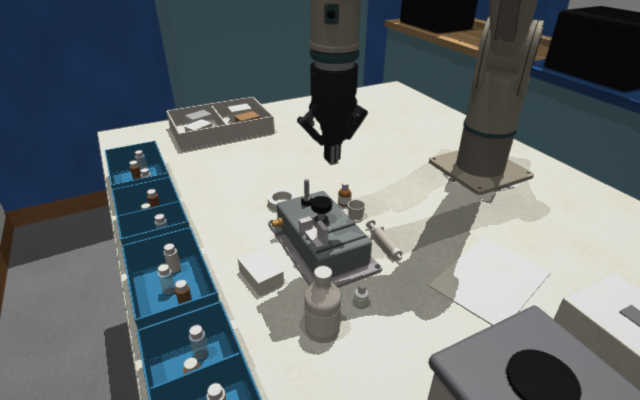

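```bash
python3 -c "
from h import *
i=load('s14')
for z in (82,86,122,130): print(z,((proj(i,np.array([552,32.,z]))-[270,160])*6).round())
a=[cv2.resize(load(t)['color'][165:215,290:330],None,fx=9,fy=9,interpolation=cv2.INTER_CUBIC) for t in('s13','s14')]
cv2.imwrite('pics/pin.png',np.hstack(a)[:,:,::-1])
"
```

```text
82 [227. 228.]
86 [227. 219.]
122 [225. 134.]
130 [225. 115.]
```

View pics/pin.png

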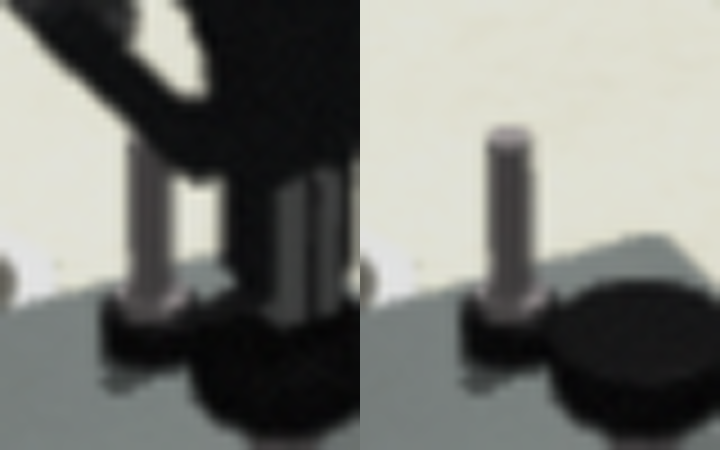

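View pics/w14.png

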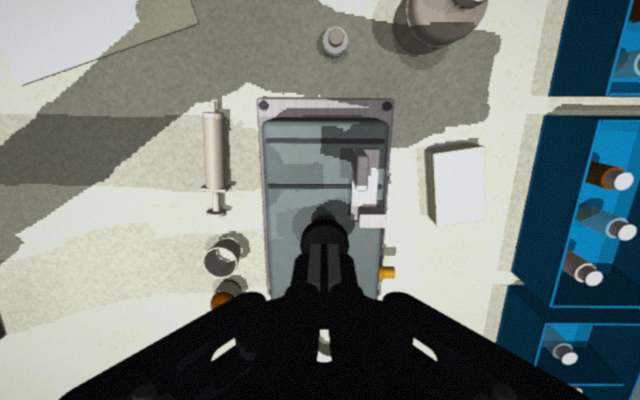

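```bash
python3 -m jog '[{"x":0.0,"y":-10.0,"z":0.0,"ax":0.0,"ay":0.0,"az":0.0,"grip":0.0},{"x":0.0,"y":-10.0,"z":0.0,"ax":0.0,"ay":0.0,"az":0.0,"grip":0.0},{"x":0.0,"y":-10.0,"z":0.0,"ax":0.0,"ay":0.0,"az":0.0,"grip":0.0}]'; python3 -c "
from cell import *
print(finish_job())"
```

```text
clock: 12.9
eef_pos: [554.2, 141.4, 216.5]
tool_rot: [-1.571, -0.0, 0.001]
force: [-1.0, -0.4, -0.1]
width: 0.1
the job is handed in; nothing more can be done
None
```

The catch is pushed fully back and the plunger was pumped until the pin stood fully out. The job was handed in at about 13 s of the 51 s allowed.

- **Catch:** I pushed the tab until the force rose to about 16 N with no more movement. The block stands clear of the plunger's head in the last pictures.
- **Pumping:** I gave four full strokes, each to the bottom stop and right back up. The highest force was 45 N, from the fingertips at the bottom of the first stroke. The pin stopped rising after the third stroke.
- **Last checks:** The collar shows above the bezel. The pin's top is within about 2 mm of the expected fully-out height, after allowing for the same small offset seen at the bezel. The plunger is up, the arm is clear, and everything else looked unmoved by eye.

**Disagreement:** In the camera views the closed fingertips sat about 22 mm higher than the tool data says. My first push therefore passed over the tab without touching it. I corrected for this, and the height at which I met the plunger agreed with the cameras.

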